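# Wind up the screw press and draw out the die

### The job

Wind the screw press's handwheel counter-clockwise by its crank knob, letting your hand rise with the screw, until you feel it come up against its top stop; do not force it there. Then draw the die along its runners by its post until it rests against the front stops, ready for the next blank, and let go. Handle the press gently and leave the things around it alone.

Things in the scene. Friction and masses are not known exactly. Their poses are not given: they have to be found in the camera images.
- press: Grey bench screw press, fixed. Origin on the screw axis at bench level; z up, front along its -x. Base plate 220 (x -150 to 70) by 150 by 20 mm thick, with two runners along x, 10 mm high, inner faces at y = +-42 mm. Two columns (22 mm diameter, y = +-62 mm) carry a crosshead, 50 by 165 mm, top 163 mm above the bench, nuts to 173 mm.
- front_stop (a point): Point midway between the press's two front stop blocks, at x = -127 mm in the press frame (their inner face), on the base plate's top (20 mm above the bench). The blocks are 10 mm high and leave a 38 mm gap.
- hub (a point): Handwheel centre, on the screw axis, mid plane of the rim, 186 to 194 mm above the bench at the start; rises with the screw. Dark wheel, rim radius 55 mm to the middle of its 12 mm bar; hub 32 mm wide, up to 14 mm above this point. Counter-clockwise from above raises it 15 mm a turn; 1 to 1.5 turns reach a rigid, unmarked top stop that must be felt. Stays where left.
- knob_mid (a point): Mid-grip of the crank knob: upright black pin, 20 mm diameter, on the rim 55 mm from the screw axis. Point 30 mm above point hub; the pin reaches from 22 mm below it (2 mm above the rim) to 30 mm above it. It spins freely on its upright axis, so the hand can go round at one heading. Turning the screw takes a steady 4 N or so here.
- ram: The screw and the round steel punch below it (44 mm diameter), moving straight up and down in the press. Origin at the same point as point hub; the punch's flat lower face is 150 mm below it. At the start the punch stands inside the die's cavity: the die cannot come out before the punch is raised clear.
- die: Aluminium die sled, loose, 0.35 to 0.7 kg, on the press base between the runners (2 mm play a side). Origin: centre of its underside, 20 mm above the bench; axes parallel to the press's. Block 84 (x) by 80 by 32 mm high, square cavity 20 mm deep, walls 12 mm. It slides along the press's -x, about 85 mm, until its front face (42 mm ahead of the origin) meets the front stops.
- post (a point): On the axis of the die's upright steel pull post, 18 mm diameter, 135 mm ahead (-x) of the die's origin; this point is 75 mm above the bench, the post's top 93 mm, the bar it stands on tops out at 43 mm.
- spray_can: Bystander: spray can, 60 mm diameter, 190 mm tall, origin under its centre.
- screw_jar: Bystander: glass jar, 70 mm diameter, 100 mm tall, origin under its centre.
- wrench: Bystander: a wrench lying on the bench, origin near its middle.
- screwdriver: Bystander: a screwdriver lying on the bench, origin near its middle.
- wheel (a joint): Twist of the handwheel on the screw, rad, 0 at rest, positive counter-clockwise: the wheel drives the screw through a sprung hub that gives 0.011 rad per newton pushed along the circle at the knob, so about 0.04 in free winding. It springs back when let go. Against the top stop it keeps growing while one pushes on; from 0.2 (18 N) the hub is overstrained.
Things that resemble listed ones, but are neither listed nor needed, are in the scene too. What is shaped like the die but yellow is not meant.

How it is judged:
By the outcome, as a careful person would: the job done as asked, in the order asked, and still so for the second after the job is handed in, with the robot touching nothing.
It also fails if it takes over 66 s, if anything falls off the work surface, if the arm or the gripper's body presses on something with over 40 N, if the wrist force passes 120 N, or if a joint passes its speed limit or range.

### The arm

A 6-joint arm with a two-finger parallel gripper is mounted at the origin on the work surface. World frame = base frame: x ahead of the robot, y to its left, z up, the work surface at z = 0. Lengths are in m, angles in rad, forces in N, time in s.
With the tool pointing down it reaches from about 0.375 to 0.9 m from the base axis. Payload 3.1 kg.
Tool frame: the origin (TCP) lies at the centre of the arm's flange, where the gripper is bolted on; the fingertips stand 182 mm ahead of it and the grasp point (between the pads) lies 164 mm ahead of it; z points along the fingers, y is the line along which they close (so a half turn about z gives the same grasp; the last joint's range is limited). The gripper opens to 87 mm and grips with 3 to 60 N. Pads are 19 mm wide; open, the fingers measure 117 mm over their backs; the gripper's body (75 mm by 190 mm) begins 51 mm behind the grasp point.
Start: joints at [-1.282, 0.527, 1.433, -0, 1.181, -0.178], TCP at [0.282, -0.558, 0.405] pointing down, gripper open.
Joint ranges: [-3.08, 3.08], [-0.75, 2.2], [0.22, 2.44], [-1.43, 4.57], [0, 2.65], [-2.85, 2.85]. Speed limits (rad/s): [2.79, 2.79, 3.14, 3.14, 3.14, 3.14].

### API

Orientations are given as a unit quaternion [x, y, z, w].
In Python, from rig import * gives the robot as it stands.
- The arm moves only by the tool move_arm, never from a script. Its argument "commands" is a list that holds one entry, the list of rows, each a list of 6 numbers: the shift along the tool's x, y, z in units of 40 mm (1.0 is 40 mm), then the turn, a rotation vector about the tool's x, y, z in rad. A call has 1 to 12 rows; each row is the pose to reach, as a shift and turn from the pose commanded when the call began, along the tool's axes at that moment; what a row does not reach only later rows make up. A row lasts 1/8 s, in which the tool goes at most 62.5 mm and 10.7 degrees, less where a joint would pass 70% of its speed; a pose out of reach is approached as far as the arm can. A call with a gripper value outside its range is refused whole. "claw" is the closure, from -1 (fully open) to 1 (shut), so that 0 is half open, set as the call begins (left out, the last holds). The fingers move at their own pace and stop on an object; "squeeze" is the grip in N (left out, the last holds). Time passes only in rows, so rows that repeat a pose let the fingers close. It gives the time, the measured TCP pose, the force, the opening and the grip force at its end, in the units of the state.
- get_obs(): the state, without advancing time (a new reading comes with each control period).
- camera(name): name is "scene" or "side" or "wrist"; returns a dict with "pixels" (420x560x3 uint8, blue, green, red), "range_z" (420x560 float32, m along the optical axis (not along the pixel's ray), 0 where there is no reading), "camera_matrix" (3x3 intrinsics, pixels), "D" ([k1, k2, p1, p2, k3] as OpenCV has them; the pictures are not rectified), "extrinsics" (4x4, takes a point from world to camera coordinates). Camera axes: x right, y up, looking along -z (the intrinsics and any distortion apply to the point x, -y, -z); pixel columns grow to the right and rows downward; lengths in m; the calibration is good to about 2 mm. A picture is of the moment at which its call begins.
- hand_in(): hands the job in; it is judged then, once.
The state is a dict: "time": time; "q": joint angles; "joint_velocities": joint speeds; "joint_torque": joint torques, N m; "position": TCP position; "tool_rot": TCP orientation; "ft_force": force on the tool from outside, world axes, zero at the start; "moment": the same for the moment, N m; "grip_width": finger opening in m; "grip_force": force on a finger pad.
Only numpy, scipy, OpenCV 4.12 (cv2) and the standard library are available. Lean on these libraries where they do the work, as an engineer would, in place of code of your own. Each camera call takes 0.05 s, during which the arm holds its last target. There are 200 camera calls.

## Working session

There is one attempt and no reset: what is moved stays moved. The work goes in short steps, Python scripts to look and compute and a tool call to move; the robot and the scene stay as the last step left them, time stands still between calls to the robot, and variables do not carry over. Pictures are saved under pics/ and viewed, at most 10 in all, crops included, and the job is handed in when it is done.

Besides the shell and the picture viewer there is one more tool, called as name(argument=value, ...) on one line, values as JSON. move_arm: Moves the arm, as the interface text tells. Its arguments: {"type":"object","properties":{"commands":{"type":"array","items":{"type":"array","items":{"type":"array","items":{"type":"number"}}}},"claw":{"type":"number"},"squeeze":{"type":"number"}},"required":["commands"]}

```bash
mkdir -p pics; ls; cat > h.py <<'E'
from rig import *
import numpy as np, cv2
def snap(n,fn=None):
    c=camera(n); c={k:np.asarray(v) for k,v in c.items()}
    if fn: cv2.imwrite('pics/'+fn,c['pixels'])
    np.savez('/tmp/%s.npz'%n,**c); return c
def load(n): return dict(np.load('/tmp/%s.npz'%n))
def ray(c,uv):
    p=cv2.undistortPoints(np.array(uv,float).reshape(-1,1,2),c['camera_matrix'],c['D'])[:,0]
    d=np.c_[p[:,0],-p[:,1],-np.ones(len(p))]
    R=c['extrinsics'][:3,:3];t=c['extrinsics'][:3,3]
    return -R.T@t, d@R
def onz(c,uv,z):
    o,d=ray(c,uv); return o+d*((z-o[2])/d[:,2])[:,None]
def dep(c,uv):
    o,d=ray(c,uv); uv=np.array(uv,int).reshape(-1,2)
    return o+d*c['range_z'][uv[:,1],uv[:,0]][:,None]
def proj(c,P):
    R=c['extrinsics'][:3,:3];t=c['extrinsics'][:3,3]
    q=np.atleast_2d(P)@R.T+t; q=q*[1,-1,-1]
    return cv2.projectPoints(q,np.zeros(3),np.zeros(3),c['camera_matrix'],c['D'])[0][:,0]
E
python3 - <<'E'
from h import *
a=snap('scene');b=snap('side')
cv2.imwrite('pics/a.png',a['pixels']);cv2.imwrite('pics/b.png',b['pixels'])
print(get_obs())
E
```

```text
pics
{'time': 0.1, 'q': array([-1.28150666e+00,  5.28400786e-01,  1.43378992e+00,  1.51294396e-05,
        1.18140985e+00, -1.78517503e-01]), 'joint_velocities': array([-0.00012257,  0.00013869, -0.00409314,  0.00026342,  0.00159271,
       -0.00048824]), 'joint_torque': array([ 7.44534773e-04, -4.40985417e+01, -1.77151787e+01,  6.36639493e-02,
        5.33775869e-02, -4.02569754e-05]), 'position': array([ 0.28175894, -0.55753632,  0.40384717]), 'tool_rot': array([ 9.72769226e-01,  2.31773649e-01, -4.85916902e-05, -1.00279931e-03]), 'ft_force': array([-0.42946335,  0.0023393 ,  0.25059195]), 'moment': array([-0.01251278,  0.0083686 ,  0.00845222]), 'grip_force': 0.0, 'grip_width': 0.08707092826342866}
```

View pics/a.png

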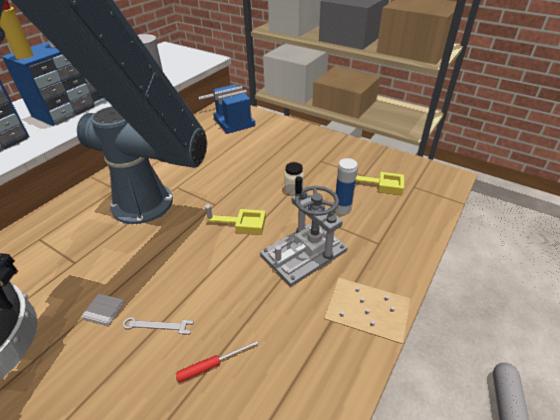

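View pics/b.png

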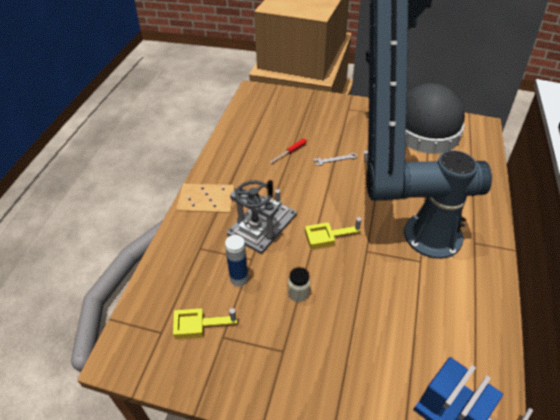

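Scene: grey press at (305,245), its handwheel (316,200), black crank knob (298,186) and pull post (278,255); can (346,185), jar (293,178). Side: press (260,220), knob (270,188), post (279,197). Lookalikes: yellow dies at scene (250,221)/(392,183), with posts at (209,211)/(330,182); not meant.

```bash
python3 - <<'E'
from h import *
a=load('scene');b=load('side')
A=cv2.resize(a['pixels'][150:290,240:380],None,fx=4,fy=4,interpolation=cv2.INTER_CUBIC)[:, :400]
A=cv2.resize(a['pixels'][160:290,250:360],(440,520),interpolation=cv2.INTER_CUBIC)
B=cv2.resize(b['pixels'][160:290,210:300],(360,520),interpolation=cv2.INTER_CUBIC)
cv2.imwrite('pics/c.png',np.hstack([A,B]))
for n,c,pts in (('scene',a,[(298,180),(298,190),(278,251),(346,163),(293,168),(316,196)]),('side',b,[(270,183),(270,190),(279,193),(279,200),(235,243),(298,275)])):
    print(n);print(np.c_[np.array(pts),dep(c,pts).round(3)])
E
```

```text
scene
[[2.98e+02 1.80e+02 5.61e-01 1.20e-01 2.48e-01]
 [2.98e+02 1.90e+02 5.61e-01 1.21e-01 2.14e-01]
 [2.78e+02 2.51e+02 5.69e-01 4.00e-03 8.10e-02]
 [3.46e+02 1.63e+02 6.04e-01 3.36e-01 1.91e-01]
 [2.93e+02 1.68e+02 4.14e-01 3.36e-01 1.00e-01]
 [3.16e+02 1.96e+02 6.10e-01 1.35e-01 2.04e-01]]
side
[[2.70e+02 1.83e+02 5.52e-01 1.38e-01 2.47e-01]
 [2.70e+02 1.90e+02 5.52e-01 1.43e-01 2.21e-01]
 [2.79e+02 1.93e+02 5.57e-01 1.10e-02 7.80e-02]
 [2.79e+02 2.00e+02 5.57e-01 1.20e-02 4.40e-02]
 [2.35e+02 2.43e+02 6.03e-01 3.48e-01 1.87e-01]
 [2.98e+02 2.75e+02 4.11e-01 3.51e-01 9.60e-02]]
```

View pics/c.png

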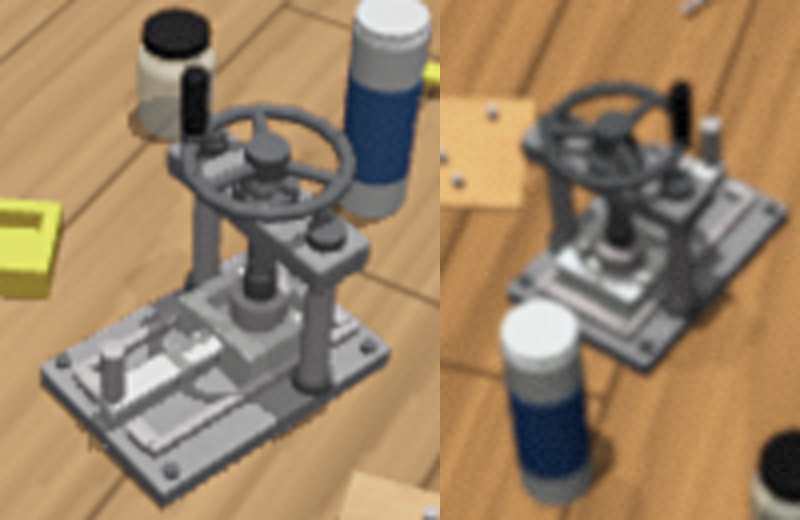

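Crop confirms the black crank knob (scene ~(298,186)) on the dark wheel and the steel post (scene ~(278,252)) of the grey die in the press. Now fit wheel, plate and yaw.

```bash
python3 - <<'E'
from h import *
from scipy.optimize import least_squares
for n in ('scene','side'):
    c=load(n); v,u=np.mgrid[0:420,0:560]; uv=np.c_[u.ravel(),v.ravel()]
    P=dep(c,uv); hsv=cv2.cvtColor(c['pixels'],cv2.COLOR_BGR2HSV).reshape(-1,3).astype(int)
    near=np.hypot(P[:,0]-.61,P[:,1]-.12)<.2
    w=near&(np.abs(P[:,2]-.19)<.012)&(np.hypot(P[:,0]-.61,P[:,1]-.12)<.085)&(hsv[:,2]<110)
    Q=P[w]
    r=least_squares(lambda p:np.hypot(Q[:,0]-p[0],Q[:,1]-p[1])-.055,[.61,.12],loss='soft_l1',f_scale=.004)
    print(n,'hub',r.x.round(4),w.sum(),'z',np.median(Q[:,2]).round(4))
    pl=near&(np.abs(P[:,2]-.02)<.006)&(hsv[:,1]<60)
    m=np.zeros((420,560),np.uint8).ravel(); m[pl]=255
    X=(P[pl][:,:2]*1000).astype(np.float32)
    print(' plate rect mm',cv2.minAreaRect(X),len(X))
    k=near&(P[:,2]>.21)&(P[:,2]<.27)&(hsv[:,2]<70)&(np.hypot(P[:,0]-.557,P[:,1]-.13)<.03)
    print(' knob',P[k].mean(0).round(4),'ztop',np.percentile(P[k][:,2],97).round(4),k.sum())
    k=near&(P[:,2]>.055)&(P[:,2]<.1)&(np.hypot(P[:,0]-.563,P[:,1]-.008)<.02)
    print(' post',P[k].mean(0).round(4),P[k][:,2].max().round(3),k.sum())
    o,_=ray(c,[(280,210)]); print(' cam',o.round(2))
E
```

```text
scene hub [0.6119 0.1343] 371 z 0.193
 plate rect mm ((594.2328491210938, 115.35235595703125), (274.3586730957031, 328.48272705078125), 33.401611328125) 1343
 knob [0.5595 0.124  0.2325] ztop 0.2504 92
 post [0.5678 0.0058 0.0788] 0.095 82
 cam [ 0.97 -0.58  0.87]
side hub [0.6066 0.1401] 425 z 0.1919
 plate rect mm ((595.6990356445312, 105.23786926269531), (220.60914611816406, 152.7759246826172), 70.37415313720703) 679
 knob [0.5537 0.1392 0.2321] ztop 0.2484 56
 post [0.5629 0.0178 0.0785] 0.095 43
 cam [0.25 1.19 1.29]
```

move_arm(commands=[[[13.9, -12.34, -1.65, 0, 0, -0.763], [13.9, -12.34, -1.65, 0, 0, -0.763], [13.9, -12.34, -1.65, 0, 0, -0.763], [13.9, -12.34, -1.65, 0, 0, -0.763], [13.9, -12.34, -1.65, 0, 0, -0.763], [13.9, -12.34, -1.65, 0, 0, -0.763], [13.9, -12.34, -1.65, 0, 0, -0.763], [13.9, -12.34, -1.65, 0, 0, -0.763], [13.9, -12.34, -1.65, 0, 0, -0.763], [13.9, -12.34, -1.65, 0, 0, -0.763], [13.9, -12.34, -1.65, 0, 0, -0.763], [13.9, -12.34, -1.65, 0, 0, -0.763]]], claw=-0.2)

```text
time: 1.6
position: [0.5559, 0.1357, 0.4706]
tool_rot: [0.816, 0.578, -0.0, -0.0]
ft_force: [0.0, -0.0, -0.2]
grip_width: 0.0523
grip_force: 0.0
```

move_arm(commands=[[[0, 0, 0, 0, 0, 0], [0, 0, 0, 0, 0, 0]]])

```text
time: 1.85
position: [0.5551, 0.1335, 0.47]
tool_rot: [0.816, 0.578, -0.001, -0.0]
ft_force: [0.1, -0.6, -0.0]
grip_width: 0.0521
grip_force: 0.0
```

```bash
python3 - <<'E'
from h import *
c=snap('wrist','d.png'); o=get_obs(); print(o['time'],o['position'],o['tool_rot'],o['q'],o['ft_force'],o['grip_width'])
print(ray(c,[(280,210)]))
print(proj(c,[[.557,.132,.25],[.6095,.139,.204],[.566,.011,.093]]))
E
```

```text
1.9 [0.55503864 0.1327259  0.470124  ] [ 8.16709759e-01  5.77047795e-01 -9.64636425e-04 -2.84373146e-04] [ 3.90977033e-02  3.84125930e-01  1.49021473e+00 -6.00999641e-04
  1.26917980e+00  3.79853797e-01] [-0.1513007  -0.38558561  0.06556854] 0.052103329113599245
(array([0.58247387, 0.21310517, 0.4497057 ]), array([[-0.10083006, -0.30125037, -0.94829847]]))
[[282.90341117 237.23798626]
 [346.44747891 182.48586198]
 [322.57253049 272.45970032]]
```

View pics/d.png

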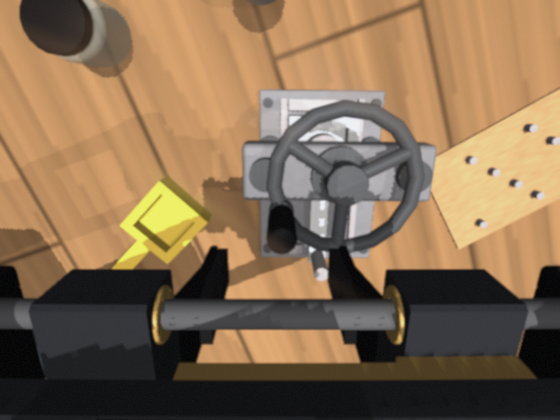

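The knob top is at (282,238), hub (347,180), post (321,272), all within 2 px of my projections; the plate is parallel to the picture, so the heading is right. Going down.

move_arm(commands=[[[0, 0, 0.5, 0, 0, 0], [0, 0, 1.0, 0, 0, 0], [0, 0, 1.5, 0, 0, 0], [0, 0, 2.0, 0, 0, 0], [0, 0, 2.0, 0, 0, 0], [0, 0, 2.0, 0, 0, 0], [0, 0, 2.0, 0, 0, 0]]])

```text
time: 2.78
position: [0.5558, 0.133, 0.3918]
tool_rot: [0.817, 0.577, 0.001, 0.001]
ft_force: [0.1, -0.0, 0.1]
grip_width: 0.0519
grip_force: 0.0
```

```bash
python3 - <<'E'
from h import *
c=snap('wrist','e.png'); o=get_obs(); print(o['time'],o['position'],o['tool_rot'],o['ft_force'],o['grip_width'])
print(proj(c,[[.557,.132,.25],[.6095,.139,.204]]))
E
```

```text
2.825 [0.55575181 0.13320192 0.39175447] [8.16660313e-01 5.77117880e-01 7.81053759e-04 5.25341277e-04] [-0.53614541  0.07899347 -0.67412435] 0.05216654401747339
[[282.07756459 311.96877654]
 [371.79840598 219.06155385]]
```

View pics/e.png

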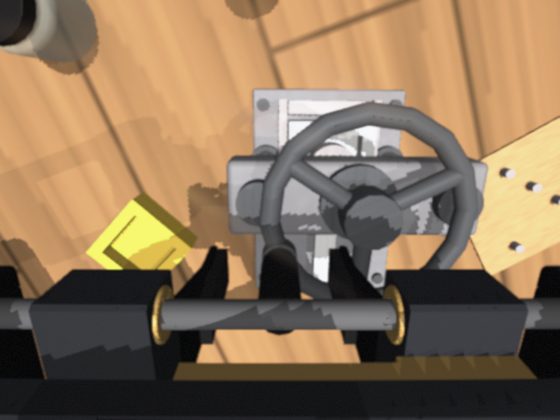

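The pin (281,270) stands centred between the fingers, hub at (375,218). Close.

move_arm(commands=[[[0, 0, 0, 0, 0, 0], [0, 0, 0, 0, 0, 0], [0, 0, 0, 0, 0, 0], [0, 0, 0, 0, 0, 0], [0, 0, 0, 0, 0, 0]]], claw=1, squeeze=20)

```text
time: 3.45
position: [0.5561, 0.1332, 0.3908]
tool_rot: [0.816, 0.577, 0.0, 0.001]
ft_force: [1.8, -1.1, -0.1]
grip_width: 0.0192
grip_force: 20.0
```

```bash
python3 - <<'E'
from h import *
# circle waypoints in tool frame (x=press x, y=-press y, z down), units 40mm, from phase a0 (press frame)
def way(a0,angs,r=.055):
    out=[]
    for d in angs:
        t0=np.radians(a0);t=np.radians(a0+d)
        out.append([round(float(r*(np.cos(t)-np.cos(t0))/.04),2),round(float(-r*(np.sin(t)-np.sin(t0))/.04),2),round(-.015*d/360/.04,3),0,0,0])
    return out
for k in range(4):
    print(k,way(117+90*k,[3,8]+[8+8*i for i in range(1,11)]+[90]) if 0 else way(117+90*k,np.r_[2,7,15:88:8.2,90][:12]))
E
```

```text
0 [[-0.04, 0.02, np.float64(-0.002), 0, 0, 0], [-0.14, 0.09, np.float64(-0.007), 0, 0, 0], [-0.3, 0.2, np.float64(-0.016), 0, 0, 0], [-0.43, 0.34, np.float64(-0.024), 0, 0, 0], [-0.55, 0.5, np.float64(-0.033), 0, 0, 0], [-0.64, 0.68, np.float64(-0.041), 0, 0, 0], [-0.7, 0.86, np.float64(-0.05), 0, 0, 0], [-0.74, 1.06, np.float64(-0.058), 0, 0, 0], [-0.75, 1.25, np.float64(-0.067), 0, 0, 0], [-0.73, 1.45, np.float64(-0.075), 0, 0, 0], [-0.69, 1.64, np.float64(-0.084), 0, 0, 0], [-0.6, 1.85, np.float64(-0.094), 0, 0, 0]]
1 [[0.02, 0.04, np.float64(-0.002), 0, 0, 0], [0.09, 0.14, np.float64(-0.007), 0, 0, 0], [0.2, 0.3, np.float64(-0.016), 0, 0, 0], [0.34, 0.43, np.float64(-0.024), 0, 0, 0], [0.5, 0.55, np.float64(-0.033), 0, 0, 0], [0.68, 0.64, np.float64(-0.041), 0, 0, 0], [0.86, 0.7, np.float64(-0.05), 0, 0, 0], [1.06, 0.74, np.float64(-0.058), 0, 0, 0], [1.25, 0.75, np.float64(-0.067), 0, 0, 0], [1.45, 0.73, np.float64(-0.075), 0, 0, 0], [1.64, 0.69, np.float64(-0.084), 0, 0, 0], [1.85, 0.6, np.float64(-0.094), 0, 0, 0]]
2 [[0.04, -0.02, np.float64(-0.002), 0, 0, 0], [0.14, -0.09, n
[... 299 characters left out ...]
5, np.float64(-0.067), 0, 0, 0], [0.73, -1.45, np.float64(-0.075), 0, 0, 0], [0.69, -1.64, np.float64(-0.084), 0, 0, 0], [0.6, -1.85, np.float64(-0.094), 0, 0, 0]]
3 [[-0.02, -0.04, np.float64(-0.002), 0, 0, 0], [-0.09, -0.14, np.float64(-0.007), 0, 0, 0], [-0.2, -0.3, np.float64(-0.016), 0, 0, 0], [-0.34, -0.43, np.float64(-0.024), 0, 0, 0], [-0.5, -0.55, np.float64(-0.033), 0, 0, 0], [-0.68, -0.64, np.float64(-0.041), 0, 0, 0], [-0.86, -0.7, np.float64(-0.05), 0, 0, 0], [-1.06, -0.74, np.float64(-0.058), 0, 0, 0], [-1.25, -0.75, np.float64(-0.067), 0, 0, 0], [-1.45, -0.73, np.float64(-0.075), 0, 0, 0], [-1.64, -0.69, np.float64(-0.084), 0, 0, 0], [-1.85, -0.6, np.float64(-0.094), 0, 0, 0]]
```

move_arm(commands=[[[-0.04, 0.02, -0.002, 0, 0, 0], [-0.14, 0.09, -0.007, 0, 0, 0], [-0.3, 0.2, -0.016, 0, 0, 0], [-0.43, 0.34, -0.024, 0, 0, 0], [-0.55, 0.5, -0.033, 0, 0, 0], [-0.64, 0.68, -0.041, 0, 0, 0], [-0.7, 0.86, -0.05, 0, 0, 0], [-0.74, 1.06, -0.058, 0, 0, 0], [-0.75, 1.25, -0.067, 0, 0, 0], [-0.73, 1.45, -0.075, 0, 0, 0], [-0.69, 1.64, -0.084, 0, 0, 0], [-0.6, 1.85, -0.094, 0, 0, 0]]])

```text
time: 4.95
position: [0.6163, 0.0847, 0.3943]
tool_rot: [0.816, 0.577, -0.004, -0.0]
ft_force: [-4.4, -2.9, 3.2]
grip_width: 0.0194
grip_force: 20.0
```

move_arm(commands=[[[0.02, 0.04, -0.002, 0, 0, 0], [0.09, 0.14, -0.007, 0, 0, 0], [0.2, 0.3, -0.016, 0, 0, 0], [0.34, 0.43, -0.024, 0, 0, 0], [0.5, 0.55, -0.033, 0, 0, 0], [0.68, 0.64, -0.041, 0, 0, 0], [0.86, 0.7, -0.05, 0, 0, 0], [1.06, 0.74, -0.058, 0, 0, 0], [1.25, 0.75, -0.067, 0, 0, 0], [1.45, 0.73, -0.075, 0, 0, 0], [1.64, 0.69, -0.084, 0, 0, 0], [1.85, 0.6, -0.094, 0, 0, 0]]])

```text
time: 6.45
position: [0.6652, 0.1472, 0.3984]
tool_rot: [0.817, 0.577, 0.0, 0.001]
ft_force: [1.2, -5.1, -1.0]
grip_width: 0.0196
grip_force: 20.0
```

move_arm(commands=[[[0.04, -0.02, -0.002, 0, 0, 0], [0.14, -0.09, -0.007, 0, 0, 0], [0.3, -0.2, -0.016, 0, 0, 0], [0.43, -0.34, -0.024, 0, 0, 0], [0.55, -0.5, -0.033, 0, 0, 0], [0.64, -0.68, -0.041, 0, 0, 0], [0.7, -0.86, -0.05, 0, 0, 0], [0.74, -1.06, -0.058, 0, 0, 0], [0.75, -1.25, -0.067, 0, 0, 0], [0.73, -1.45, -0.075, 0, 0, 0], [0.69, -1.64, -0.084, 0, 0, 0], [0.6, -1.85, -0.094, 0, 0, 0]]])

```text
time: 7.95
position: [0.6036, 0.1943, 0.4019]
tool_rot: [0.816, 0.577, 0.001, 0.002]
ft_force: [6.2, -9.0, -2.5]
grip_width: 0.0196
grip_force: 20.0
```

move_arm(commands=[[[-0.02, -0.04, -0.002, 0, 0, 0], [-0.09, -0.14, -0.007, 0, 0, 0], [-0.2, -0.3, -0.016, 0, 0, 0], [-0.34, -0.43, -0.024, 0, 0, 0], [-0.5, -0.55, -0.033, 0, 0, 0], [-0.68, -0.64, -0.041, 0, 0, 0], [-0.86, -0.7, -0.05, 0, 0, 0], [-1.06, -0.74, -0.058, 0, 0, 0], [-1.25, -0.75, -0.067, 0, 0, 0], [-1.45, -0.73, -0.075, 0, 0, 0], [-1.64, -0.69, -0.084, 0, 0, 0]]])

```text
time: 9.32
position: [0.5556, 0.1446, 0.4052]
tool_rot: [0.817, 0.577, 0.004, -0.001]
ft_force: [5.2, 5.0, -4.7]
grip_width: 0.0197
grip_force: 20.0
```

```bash
python3 - <<'E'
from h import *
h=np.array([.6095,.139])
o=get_obs();p=o['position'][:2]-h;print(o['time'],np.hypot(*p),np.degrees(np.arctan2(p[1],p[0]))-70.5,o['ft_force'])
a=117+360-9.2
# each step: 3 rows (3,6,6) degrees
for k in range(32):
    t0=np.radians(a+6*k); r=[]
    for d in (3,6):
        t=t0+np.radians(d); r.append([round(float(1.375*(np.cos(t)-np.cos(t0))),3),round(float(-1.375*(np.sin(t)-np.sin(t0))),3)])
    w=t+np.radians(70.5); print(k,r,'tan_world',np.round([-np.sin(w),np.cos(w)],2), 'tcp',np.round(h+.055*np.array([np.cos(w),np.sin(w)]),4))
E
```

```text
9.325 0.05414157212145093 103.61376605570086 [ 5.23343104  4.99542987 -4.68243457]
0 [[-0.068, 0.024], [-0.135, 0.051]] tan_world [ 0.07 -1.  ] tcp [0.5547 0.1349]
1 [[-0.065, 0.031], [-0.128, 0.065]] tan_world [ 0.18 -0.98] tcp [0.5554 0.1292]
2 [[-0.062, 0.037], [-0.121, 0.078]] tan_world [ 0.28 -0.96] tcp [0.5567 0.1236]
3 [[-0.057, 0.044], [-0.112, 0.09]] tan_world [ 0.38 -0.93] tcp [0.5586 0.1181]
4 [[-0.052, 0.049], [-0.102, 0.101]] tan_world [ 0.47 -0.88] tcp [0.5611 0.1129]
5 [[-0.047, 0.055], [-0.091, 0.112]] tan_world [ 0.56 -0.83] tcp [0.5641 0.108 ]
6 [[-0.041, 0.059], [-0.079, 0.12]] tan_world [ 0.65 -0.76] tcp [0.5676 0.1034]
7 [[-0.035, 0.063], [-0.066, 0.128]] tan_world [ 0.72 -0.69] tcp [0.5715 0.0992]
8 [[-0.028, 0.066], [-0.052, 0.134]] tan_world [ 0.79 -0.61] tcp [0.5759 0.0955]
9 [[-0.021, 0.069], [-0.038, 0.139]] tan_world [ 0.85 -0.53] tcp [0.5806 0.0922]
10 [[-0.013, 0.071], [-0.023, 0.142]] tan_world [ 0.9  -0.43] tcp [0.5856 0.0894]
11 [[-0.006, 0.072], [-0.008, 0.144]] tan_world [ 0.94 -0.34] tcp [0.591  0.0872]
12 [[0.002, 0.072], [0.007, 0.144]] tan_world
[... 830 characters left out ...]
028], [0.134, 0.052]] tan_world [0.61 0.79] tcp [0.653  0.1054]
24 [[0.069, 0.021], [0.139, 0.038]] tan_world [0.53 0.85] tcp [0.6563 0.1101]
25 [[0.071, 0.013], [0.142, 0.023]] tan_world [0.43 0.9 ] tcp [0.6591 0.1151]
26 [[0.072, 0.006], [0.144, 0.008]] tan_world [0.34 0.94] tcp [0.6613 0.1205]
27 [[0.072, -0.002], [0.144, -0.007]] tan_world [0.24 0.97] tcp [0.6629 0.126 ]
28 [[0.071, -0.009], [0.142, -0.022]] tan_world [0.13 0.99] tcp [0.664  0.1316]
29 [[0.07, -0.017], [0.139, -0.037]] tan_world [0.03 1.  ] tcp [0.6645 0.1374]
30 [[0.068, -0.024], [0.135, -0.051]] tan_world [-0.07  1.  ] tcp [0.6643 0.1431]
31 [[0.065, -0.031], [0.128, -0.065]] tan_world [-0.18  0.98] tcp [0.6636 0.1488]
```

move_arm(commands=[[[-0.068, 0.024, 0, 0, 0, 0], [-0.135, 0.051, 0, 0, 0, 0], [-0.135, 0.051, 0, 0, 0, 0]]])

```text
time: 9.7
position: [0.5555, 0.139, 0.4054]
tool_rot: [0.817, 0.577, 0.003, -0.002]
ft_force: [3.4, 3.9, -3.5]
grip_width: 0.0193
grip_force: 20.0
```

move_arm(commands=[[[-0.065, 0.031, 0, 0, 0, 0], [-0.128, 0.065, 0, 0, 0, 0], [-0.128, 0.065, 0, 0, 0, 0]]])

```text
time: 10.07
position: [0.5559, 0.1331, 0.4056]
tool_rot: [0.817, 0.577, 0.002, -0.002]
ft_force: [2.7, 4.4, -1.0]
grip_width: 0.0191
grip_force: 20.0
```

move_arm(commands=[[[-0.062, 0.037, -0.003, 0, 0, 0], [-0.121, 0.078, -0.006, 0, 0, 0], [-0.121, 0.078, -0.006, 0, 0, 0], [-0.121, 0.078, -0.006, 0, 0, 0], [-0.121, 0.078, -0.006, 0, 0, 0], [-0.121, 0.078, -0.006, 0, 0, 0]]])

```text
time: 10.82
position: [0.5571, 0.1266, 0.4058]
tool_rot: [0.817, 0.577, 0.001, -0.001]
ft_force: [2.1, 4.7, -1.3]
grip_width: 0.0191
grip_force: 20.0
```

```bash
python3 - <<'E'
import numpy as np
a=117+360-9.2+18
for k in range(22):
    t0=np.radians(a+8*k); r=[]
    for d in (4,8):
        t=t0+np.radians(d); r.append([round(float(1.375*(np.cos(t)-np.cos(t0))),3),round(float(-1.375*(np.sin(t)-np.sin(t0))),3)])
    w=t+np.radians(70.5); print(k,r,'tan',np.round([-np.sin(w),np.cos(w)],2),np.round(np.array([.6095,.139])+.055*np.array([np.cos(w),np.sin(w)]),4))
E
```

```text
0 [[-0.076, 0.059], [-0.147, 0.123]] tan [ 0.41 -0.91] [0.5594 0.1164]
1 [[-0.067, 0.069], [-0.129, 0.142]] tan [ 0.53 -0.85] [0.563  0.1096]
2 [[-0.057, 0.077], [-0.108, 0.159]] tan [ 0.65 -0.76] [0.5676 0.1034]
3 [[-0.045, 0.085], [-0.085, 0.172]] tan [ 0.75 -0.67] [0.5729 0.0979]
4 [[-0.033, 0.09], [-0.06, 0.182]] tan [ 0.83 -0.55] [0.579  0.0932]
5 [[-0.02, 0.094], [-0.034, 0.189]] tan [ 0.9  -0.43] [0.5856 0.0894]
6 [[-0.007, 0.096], [-0.007, 0.192]] tan [ 0.95 -0.3 ] [0.5928 0.0866]
7 [[0.006, 0.096], [0.019, 0.191]] tan [ 0.99 -0.17] [0.6002 0.0848]
8 [[0.02, 0.094], [0.046, 0.186]] tan [ 1.   -0.03] [0.6079 0.084 ]
9 [[0.033, 0.09], [0.071, 0.178]] tan [0.99 0.11] [0.6155 0.0843]
10 [[0.045, 0.085], [0.095, 0.166]] tan [0.97 0.25] [0.6231 0.0857]
11 [[0.056, 0.078], [0.118, 0.152]] tan [0.93 0.38] [0.6304 0.0881]
12 [[0.066, 0.069], [0.138, 0.134]] tan [0.86 0.5 ] [0.6372 0.0915]
13 [[0.075, 0.059], [0.155, 0.113]] tan [0.78 0.62] [0.6436 0.0958]
14 [[0.083, 0.048], [0.169, 0.091]] tan [0.69 0.72] [0.6493 0.101 ]
15 [[0.089, 0.036], [0.18, 0.066]] tan [0.58 0.81] [0.6542 0.1069]
16 [[0.093, 0.024], [0.187, 0.041]] tan [0.46 0.89] [0.6582 0.1134]
17 [[0.095, 0.01], [0.191, 0.014]] tan [0.34 0.94] [0.6613 0.1205]
18 [[0.096, -0.003], [0.191, -0.013]] tan [0.2  0.98] [0.6634 0.1278]
19 [[0.095, -0.016], [0.188, -0.039]] tan [0.06 1.  ] [0.6644 0.1355]
20 [[0.091, -0.029], [0.18, -0.065]] tan [-0.07  1.  ] [0.6643 0.1431]
21 [[0.086, -0.042], [0.17, -0.089]] tan [-0.21  0.98] [0.6632 0.1507]
```

move_arm(commands=[[[-0.076, 0.059, -0.004, 0, 0, 0], [-0.147, 0.123, -0.008, 0, 0, 0], [-0.147, 0.123, -0.008, 0, 0, 0]]])

```text
time: 11.2
position: [0.5596, 0.119, 0.4061]
tool_rot: [0.817, 0.577, 0.0, -0.001]
ft_force: [0.8, 4.2, 1.0]
grip_width: 0.0197
grip_force: 20.0
```

move_arm(commands=[[[-0.067, 0.069, -0.004, 0, 0, 0], [-0.129, 0.142, -0.008, 0, 0, 0], [-0.129, 0.142, -0.008, 0, 0, 0]]])

```text
time: 11.58
position: [0.5632, 0.1116, 0.4064]
tool_rot: [0.817, 0.577, -0.0, -0.0]
ft_force: [-0.5, 4.0, 2.2]
grip_width: 0.0195
grip_force: 20.0
```

move_arm(commands=[[[-0.057, 0.077, -0.004, 0, 0, 0], [-0.108, 0.159, -0.008, 0, 0, 0], [-0.108, 0.159, -0.008, 0, 0, 0]]])

```text
time: 11.95
position: [0.5679, 0.105, 0.4067]
tool_rot: [0.817, 0.577, -0.001, -0.0]
ft_force: [-2.3, 2.7, 4.3]
grip_width: 0.0195
grip_force: 20.0
```

move_arm(commands=[[[-0.045, 0.085, -0.007, 0, 0, 0], [-0.085, 0.172, -0.014, 0, 0, 0], [-0.085, 0.172, -0.014, 0, 0, 0]]])

```text
time: 12.32
position: [0.5733, 0.0993, 0.407]
tool_rot: [0.817, 0.577, -0.001, 0.0]
ft_force: [-4.7, 1.3, 4.1]
grip_width: 0.0194
grip_force: 20.0
```

move_arm(commands=[[[-0.033, 0.09, -0.007, 0, 0, 0], [-0.06, 0.182, -0.014, 0, 0, 0], [-0.06, 0.182, -0.014, 0, 0, 0]]])

```text
time: 12.7
position: [0.5791, 0.0946, 0.4074]
tool_rot: [0.817, 0.577, -0.001, 0.0]
ft_force: [-4.3, -0.3, 5.6]
grip_width: 0.0194
grip_force: 20.0
```

move_arm(commands=[[[-0.02, 0.094, -0.01, 0, 0, 0], [-0.034, 0.189, -0.02, 0, 0, 0], [-0.034, 0.189, -0.02, 0, 0, 0]]])

```text
time: 13.08
position: [0.5857, 0.0907, 0.4079]
tool_rot: [0.817, 0.577, -0.002, 0.0]
ft_force: [-5.0, -1.9, 4.0]
grip_width: 0.0192
grip_force: 20.0
```

move_arm(commands=[[[-0.007, 0.096, -0.007, 0, 0, 0], [-0.007, 0.192, -0.014, 0, 0, 0], [-0.007, 0.192, -0.014, 0, 0, 0]]])

```text
time: 13.45
position: [0.5929, 0.0877, 0.4084]
tool_rot: [0.816, 0.577, -0.002, 0.0]
ft_force: [-5.5, -1.6, 1.2]
grip_width: 0.0195
grip_force: 20.0
```

move_arm(commands=[[[0.006, 0.096, -0.004, 0, 0, 0], [0.019, 0.191, -0.008, 0, 0, 0], [0.019, 0.191, -0.008, 0, 0, 0]]])

```text
time: 13.82
position: [0.5991, 0.086, 0.4083]
tool_rot: [0.816, 0.577, -0.004, -0.001]
ft_force: [-9.0, -2.4, 4.7]
grip_width: 0.0196
grip_force: 20.0
```

move_arm(commands=[[[0.009, 0.047, -0.001, 0, 0, 0], [0.01, 0.07, -0.002, 0, 0, 0], [0.01, 0.07, -0.002, 0, 0, 0]]])

```text
time: 14.2
position: [0.601, 0.0856, 0.4083]
tool_rot: [0.816, 0.577, -0.005, -0.002]
ft_force: [-11.2, -1.9, 5.5]
grip_width: 0.0193
grip_force: 20.0
```

Tangential force climbs to 11 N with the hand stalling: that is the top stop, at about 1.2 turns. Ease off and release.

move_arm(commands=[[[-0.01, -0.08, 0, 0, 0, 0], [-0.01, -0.15, 0, 0, 0, 0], [-0.01, -0.15, 0, 0, 0, 0], [-0.01, -0.15, 0, 0, 0, 0]]])

```text
time: 14.7
position: [0.5967, 0.0868, 0.4086]
tool_rot: [0.816, 0.577, -0.003, 0.0]
ft_force: [-7.0, -3.3, 2.1]
grip_width: 0.0192
grip_force: 20.0
```

move_arm(commands=[[[-0.01, -0.05, 0, 0, 0, 0], [-0.01, -0.1, 0, 0, 0, 0], [-0.01, -0.1, 0, 0, 0, 0], [-0.01, -0.1, 0, 0, 0, 0]]])

```text
time: 15.2
position: [0.5938, 0.0876, 0.4087]
tool_rot: [0.816, 0.577, -0.001, 0.001]
ft_force: [-4.1, -4.0, 0.4]
grip_width: 0.0193
grip_force: 20.0
```

move_arm(commands=[[[0, 0, 0, 0, 0, 0], [0, 0, 0, 0, 0, 0], [0, 0, 0, 0, 0, 0], [0, 0, -0.5, 0, 0, 0], [0, 0, -1.2, 0, 0, 0], [0, 0, -2, 0, 0, 0], [0, 0, -2, 0, 0, 0], [0, 0, -2, 0, 0, 0], [0, 0, -2, 0, 0, 0]]], claw=-0.3)

```text
time: 16.32
position: [0.5935, 0.0888, 0.4879]
tool_rot: [0.817, 0.577, -0.001, -0.001]
ft_force: [0.4, 0.6, 0.1]
grip_width: 0.0564
grip_force: 0.0
```

```bash
python3 - <<'E'
from h import *
c=snap('wrist','f.png'); o=get_obs(); print(o['time'],o['position'],o['tool_rot'],o['ft_force'],o['grip_width'])
print(proj(c,[[.6095,.139,.222],[.566,.011,.093]]))
s=snap('scene'); cv2.imwrite('pics/g.png',np.hstack([c['pixels'][:300,200:],cv2.resize(s['pixels'][150:300,220:370],(300,300))]))
E
```

```text
16.375 [0.59357245 0.0887565  0.4880026 ] [ 0.81654651  0.57727806 -0.00107435 -0.0008308 ] [ 0.61114638 -0.36580352  0.489878  ] 0.056843878972818625
[[277.36385913 142.40466875]
 [279.14540845 243.16948484]]
```

View pics/g.png

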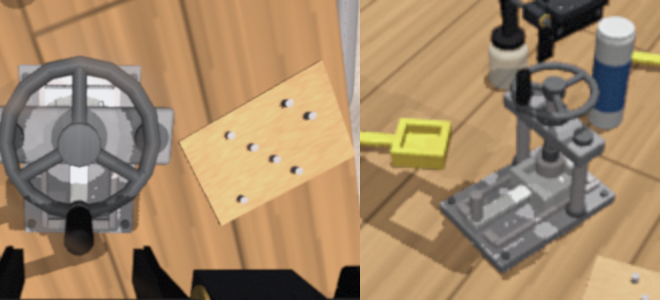

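Knob now at front of wheel (279,228 in wrist), free; die in place, punch raised. Move over the post, turned 30° so the camera/body keep clear of wheel and knob.

move_arm(commands=[[[-1.0, 0, 0, 0, 0, -0.17], [-2.06, 0, 0, 0, 0, -0.35], [-2.06, 0, 0, 0, 0, -0.524], [-2.06, 0, 1.0, 0, 0, -0.524], [-2.06, 0, 2.0, 0, 0, -0.524], [-2.06, 0, 2.0, 0, 0, -0.524], [-2.06, 0, 2.0, 0, 0, -0.524], [-2.06, 0, 2.0, 0, 0, -0.524]]])

```text
time: 17.42
position: [0.567, 0.0111, 0.4113]
tool_rot: [0.639, 0.769, 0.001, 0.002]
ft_force: [0.2, -0.2, 0.2]
grip_width: 0.0571
grip_force: 0.0
```

```bash
python3 - <<'E'
from h import *
c=snap('wrist','i.png'); o=get_obs(); print(o['time'],o['position'],o['tool_rot'],o['q'],o['ft_force'],o['grip_width'])
print(proj(c,[[.566,.011,.093],[.566,.011,.045],[.6095,.139,.222]]))
s=snap('side'); 
P=dep(s,[(279,193)]);print(P)
E
```

```text
17.475 [0.56683032 0.0110696  0.41117387] [0.63907564 0.7691419  0.00086895 0.00151848] [-1.77538059e-01  4.41042817e-01  1.57442236e+00  1.55503298e-05
  1.12262845e+00 -3.61746829e-01] [-0.50394224  0.92306665 -0.02915648] 0.05684859146083685
[[276.04941014 193.77556685]
 [276.09754148 181.10806047]
 [425.14140903  17.01819328]]
[[0.55563453 0.01652976 0.08429207]]
```

View pics/i.png

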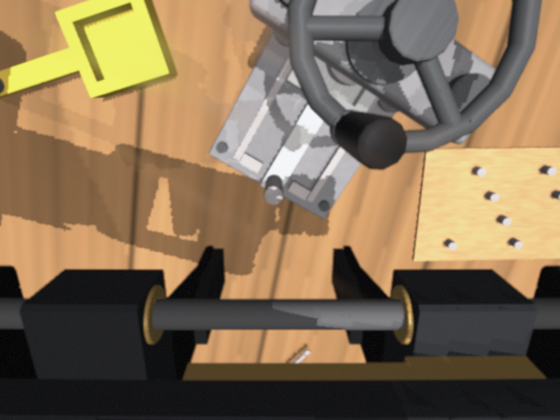

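The post top is at (274,194), 2 px from the projection; the knob (370,140) stays off to the side. Go down and grip.

move_arm(commands=[[[0, -0.03, 1.0, 0, 0, 0], [0, -0.03, 2.0, 0, 0, 0], [0, -0.03, 3.0, 0, 0, 0], [0, -0.03, 3.8, 0, 0, 0], [0, -0.03, 4.2, 0, 0, 0], [0, -0.03, 4.2, 0, 0, 0], [0, -0.03, 4.2, 0, 0, 0], [0, -0.03, 4.2, 0, 0, 0]]])

```text
time: 18.52
position: [0.5657, 0.0108, 0.2429]
tool_rot: [0.639, 0.769, 0.001, 0.001]
ft_force: [-0.4, -0.1, 0.8]
grip_width: 0.0563
grip_force: 0.0
```

move_arm(commands=[[[0, 0, 0, 0, 0, 0], [0, 0, 0, 0, 0, 0], [0, 0, 0, 0, 0, 0], [0, 0, 0, 0, 0, 0], [0, 0, 0, 0, 0, 0], [0, 0, 0, 0, 0, 0]]], claw=1, squeeze=15)

```text
time: 19.27
position: [0.5649, 0.0108, 0.2414]
tool_rot: [0.639, 0.769, -0.0, -0.0]
ft_force: [0.1, -0.8, 0.5]
grip_width: 0.0176
grip_force: 15.0
```

move_arm(commands=[[[-0.07, -0.04, 0, 0, 0, 0], [-0.15, -0.09, 0, 0, 0, 0], [-0.26, -0.15, 0, 0, 0, 0], [-0.37, -0.21, 0, 0, 0, 0], [-0.48, -0.28, 0, 0, 0, 0], [-0.54, -0.31, 0, 0, 0, 0], [-0.54, -0.31, 0, 0, 0, 0]]])

```text
time: 20.15
position: [0.5567, -0.0132, 0.2414]
tool_rot: [0.639, 0.769, -0.0, -0.0]
ft_force: [-1.2, -0.3, -1.5]
grip_width: 0.0173
grip_force: 15.0
```

move_arm(commands=[[[-0.07, -0.04, 0, 0, 0, 0], [-0.2, -0.115, 0, 0, 0, 0], [-0.35, -0.2, 0, 0, 0, 0], [-0.5, -0.29, 0, 0, 0, 0], [-0.65, -0.375, 0, 0, 0, 0], [-0.8, -0.46, 0, 0, 0, 0], [-0.95, -0.55, 0, 0, 0, 0], [-1.04, -0.6, 0, 0, 0, 0], [-1.08, -0.625, 0, 0, 0, 0], [-1.08, -0.625, 0, 0, 0, 0]]])

```text
time: 21.4
position: [0.5401, -0.06, 0.2415]
tool_rot: [0.639, 0.769, -0.0, 0.0]
ft_force: [-0.4, -0.2, -1.6]
grip_width: 0.0176
grip_force: 15.0
```

move_arm(commands=[[[-0.04, -0.025, 0, 0, 0, 0], [-0.08, -0.045, 0, 0, 0, 0], [-0.12, -0.07, 0, 0, 0, 0], [-0.15, -0.09, 0, 0, 0, 0], [-0.15, -0.09, 0, 0, 0, 0]]])

```text
time: 22.02
position: [0.5377, -0.0664, 0.2415]
tool_rot: [0.639, 0.769, -0.0, 0.0]
ft_force: [0.2, 1.5, -1.8]
grip_width: 0.0179
grip_force: 15.0
```

move_arm(commands=[[[-0.03, -0.015, 0, 0, 0, 0], [-0.06, -0.035, 0, 0, 0, 0], [-0.09, -0.05, 0, 0, 0, 0], [-0.09, -0.05, 0, 0, 0, 0]]])

```text
time: 22.52
position: [0.5363, -0.0693, 0.2414]
tool_rot: [0.64, 0.769, 0.001, -0.001]
ft_force: [1.8, 6.5, -1.4]
grip_width: 0.0175
grip_force: 15.0
```

move_arm(commands=[[[-0.02, -0.012, 0, 0, 0, 0], [-0.04, -0.025, 0, 0, 0, 0], [-0.04, -0.025, 0, 0, 0, 0]]])

```text
time: 22.9
position: [0.536, -0.0699, 0.2411]
tool_rot: [0.64, 0.768, 0.002, -0.001]
ft_force: [5.0, 11.6, -4.5]
grip_width: 0.0177
grip_force: 15.0
```

Front stops felt at ~85.5 mm. Ease off, open, rise.

move_arm(commands=[[[0.03, 0.015, 0, 0, 0, 0], [0.06, 0.035, 0, 0, 0, 0], [0.06, 0.035, 0, 0, 0, 0]]])

```text
time: 23.28
position: [0.5365, -0.069, 0.2414]
tool_rot: [0.639, 0.769, 0.0, -0.0]
ft_force: [-0.3, 3.9, -1.6]
grip_width: 0.0175
grip_force: 15.0
```

move_arm(commands=[[[0, 0, 0, 0, 0, 0], [0, 0, 0, 0, 0, 0], [0, 0, 0, 0, 0, 0], [0, 0, 0, 0, 0, 0]]], claw=-0.2)

```text
time: 23.78
position: [0.5368, -0.0696, 0.2416]
tool_rot: [0.639, 0.769, -0.0, 0.0]
ft_force: [-0.8, 0.7, 0.1]
grip_width: 0.0481
grip_force: 0.0
```

move_arm(commands=[[[0, 0, -0.3, 0, 0, 0], [0, 0, -1.0, 0, 0, 0], [0, 0, -2.0, 0, 0, 0], [0, 0, -3.5, 0, 0, 0], [-2, 0, -4.5, 0, 0, 0], [-4, 0, -5, 0, 0, 0], [-4, 0, -5, 0, 0, 0], [-4, 0, -5, 0, 0, 0]]])

```text
time: 24.78
position: [0.5663, -0.23, 0.4437]
tool_rot: [0.641, 0.768, 0.0, 0.003]
ft_force: [-0.6, -0.2, -0.2]
grip_width: 0.052
grip_force: 0.0
```

```bash
python3 - <<'E'
from h import *
o=get_obs(); print(o['time'],o['position'],o['ft_force'],o['grip_width'])
a=snap('scene');b=snap('side');w=snap('wrist')
cv2.imwrite('pics/j.png',np.hstack([cv2.resize(a['pixels'][150:290,240:380],(400,400)),w['pixels'][:400,80:480]]))
v,u=np.mgrid[0:420,0:560]; uv=np.c_[u.ravel(),v.ravel()]
for n,c in (('scene',a),('side',b)):
    P=dep(c,uv)
    k=(P[:,2]>.055)&(P[:,2]<.1)&(np.hypot(P[:,0]-.537,P[:,1]+.07)<.025); print(n,'post',P[k].mean(0).round(4),k.sum())
    k=(P[:,2]>.23)&(P[:,2]<.28)&(np.hypot(P[:,0]-.6095,P[:,1]-.139)<.075); print(n,'knob',P[k].mean(0).round(4),P[k][:,2].max() if k.any() else 0,k.sum())
E
```

```text
24.775 [ 0.56629853 -0.22995238  0.44367392] [-0.62001433 -0.16362549 -0.21951543] 0.052031474922864404
scene post [ 0.5408 -0.0739  0.0802] 84
scene knob [0.5955 0.0801 0.253 ] 0.2707596152550126 113
side post [ 0.5378 -0.0629  0.0765] 43
side knob [0.59   0.0929 0.251 ] 0.2682690656315274 62
```

View pics/j.png

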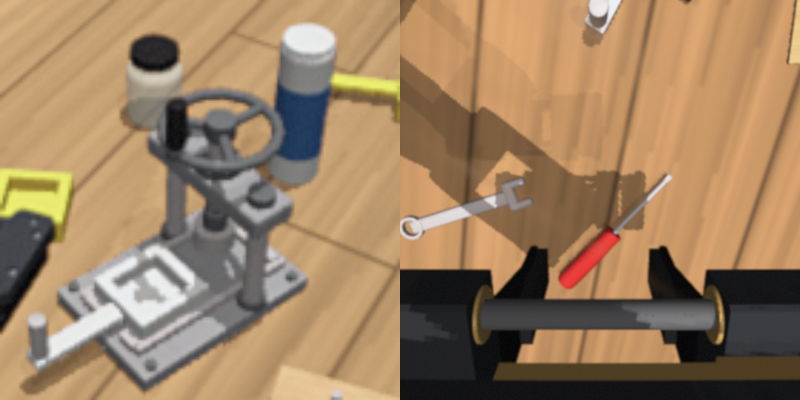

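The scene view shows the die (150,290) forward at the stops, the punch raised, the knob (176,125) where it was left, and the can and jar untouched. The hand is clear of everything.

```bash
python3 -c "
from rig import *
print(hand_in())"
```

```text
the job is handed in; nothing more can be done
None
```

The handwheel is wound about 1.2 turns up to its top stop (felt at about 11 N, then eased off), the die is drawn about 85 mm against the front stops and let go, and the job is handed in with the robot clear of everything.

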